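# Load refill bottles into a gravity feeder with a tipping tray

## Robot

A 6-joint arm with a two-finger parallel gripper is mounted at the origin on a cart in front of the work surface, level with it; the furniture and walls round the work are solid. World frame = base frame: x ahead of the robot, y to its left, z up, the work surface at z = 0. Lengths are in mm, angles in rad, forces in N, time in s.
With the tool pointing down it reaches from about 275 to 1000 mm from the base axis. Payload 8.4 kg.
Tool frame: the origin (TCP) lies midway between the tips of the shut fingers; the grasp point (between the pads) lies 19 mm behind it (r.grip_point_offset is the distance from the TCP to the grasp point, in mm); z points along the fingers, y is the line along which they close (so a half turn about z gives the same grasp; the last joint's range is limited). The gripper opens to 85 mm and grips with 20 to 120 N. Pads are 22 mm wide; open, the fingers measure 114 mm over their backs; the gripper's body (76 mm by 85 mm) begins 54 mm behind the grasp point. The pads swing forward as they close: fully open they stand 13 mm farther back than shut.
Start: joints at [-1.129, 0.353, 1.633, -0, 1.155, -0.002], TCP at [268.358, -564.457, 231.281] pointing down, gripper open.
Joint ranges: [-2.63, 2.63], [-0.92, 2.1], [0.06, 2.66], [-1.3, 4.44], [0, 2.69], [-3.02, 3.02]. Speed limits (rad/s): [2.22, 2.22, 2.79, 3.14, 3.14, 3.14].

## Interface

Orientations are given as [roll, pitch, yaw] about the fixed x, y, z axes, in that order (R = Rz(yaw) Ry(pitch) Rx(roll)).
In Python, from rig import r gives the robot as it stands. The module is installed in compiled form; this text tells all that it offers.
- The arm moves only by the shell command python3 -m creep 'ROWS' [FORCE]. ROWS is text: rows parted by semicolons, each of 7 numbers parted by spaces: the turn, a rotation vector about the tool's x, y, z in degrees, then the shift along the tool's x, y, z in m, then the closure in counts, from 0 (fully open) to 255 (shut). A call has 1 to 8 rows; each row is the pose to reach, as a shift and turn from the pose commanded when the call began, along the tool's axes at that moment; what a row does not reach only later rows make up. A row lasts 1/8 s, in which the tool goes at most 62.5 mm and 10.7 degrees, less where a joint would pass 70% of its speed; a pose out of reach is approached as far as the arm can. A call with a gripper value outside its range is refused whole. The fingers move at their own pace and stop on an object; FORCE is the grip in N (left out, the last holds). Time passes only in rows, so rows that repeat a pose let the fingers close. It gives the time, the measured TCP pose, the force, the opening and the grip force at its end, in the units of the state.
- r.sense(): the state, without advancing time (a new reading comes with each control period).
- r.grab_frame(name): name is "side" or "top"; returns a dict with "img" (384x512x3 uint8, red, green, blue), "range_z" (384x512 float32, mm along the optical axis (not along the pixel's ray), 0 where there is no reading), "K" (3x3 intrinsics, pixels), "D" ([k1, k2, p1, p2, k3] as OpenCV has them; the pictures are not rectified), "world_from_camera" (4x4, takes a point from camera to world coordinates). Camera axes: x right, y up, looking along -z (the intrinsics and any distortion apply to the point x, -y, -z); pixel columns grow to the right and rows downward; lengths in mm; the calibration is good to about 2 mm. A picture is of the moment at which its call begins.
- r.sign_off(): hands the job in; it is judged then, once.
The state is a dict: "clock": time; "qpos": joint angles; "qvel": joint speeds; "joint_efforts": joint torques, N m; "eef_pos": TCP position; "tcp_rot": TCP orientation; "contact_force": force on the tool from outside, world axes, zero at the start; "wrist_torque": the same for the moment, N m; "opening": opening from 0.0 (shut) to 1.0 (fully open); "grasp_force": force on a finger pad.
Only numpy, scipy, OpenCV 4.12 (cv2) and the standard library are available. Lean on these libraries where they do the work, as an engineer would, in place of code of your own. Each camera call takes 0.05 s, during which the arm holds its last target. There are 200 camera calls.

## Task

Load both round ink refill bottles into the gravity feeder. Lay each one on its side on the tipping tray at the feeder's high end, its base toward the high side board and its cap sticking out over the low side, and let go so that its weight tips the tray and it rolls down the ramp by itself; do not set or push a bottle on the ramp by hand. Finish with both bottles lying in a row at the bottom against the end stop and the tray swung back, and leave the tankard, the white inkwell and the matchbox where they are.

Things in the scene. Friction and masses are not known exactly. Their poses are not given: they have to be found in the camera images.
- bottle_a_mid (a point): Round ink refill bottle, rigid and closed, white body with a narrower black cap, 90 mm tall: body 50 mm diameter up to 64 mm, short shoulder, cap 26 mm diameter from 68 to 90 mm. About 0.18 kg. Starts standing upright on the desk. The point is its centre, on the axis 45 mm above the base; its z axis points from base to cap.
- bottle_b_mid (a point): Round ink refill bottle, rigid and closed, white body with a narrower black cap, 90 mm tall: body 50 mm diameter up to 64 mm, short shoulder, cap 26 mm diameter from 68 to 90 mm. About 0.18 kg. Starts standing upright on the desk. The point is its centre, on the axis 45 mm above the base; its z axis points from base to cap.
- feeder: Wooden bottle feeder fixed to the desk, 275 mm long (its y), 116 mm wide (its x), turned up to 0.3 rad. Origin on the desk under its middle. Bottles lie across it, axis along its x, base toward the high board at +x, cap toward the low side at -x (facing the robot), and roll toward -y. Clear width 74 mm for the 64 mm body; only the cap can stick out, over the low side.
- load_spot (a point): Point on the floor of the tipping tray, mid-way across, where a bottle is laid: its axis 25 mm above, its base at x = +32 mm and cap end at x = -58 mm from here. Axes as the feeder's, at feeder (0, 57, 87) mm; does not move with the tray. The low rim at x = -38 mm is 8 mm high, under the cap.
- board_top (a point): Top edge of the high side board beside the tray, at feeder (36, 78, 125) mm, on the board's inner face, 40 mm above the tray floor; above it a lip flares outward to z = 137 mm at x = 52 mm. Axes as the feeder's. Along the ramp the board stands 40 mm above the ramp, and the low rim opposite 8 mm.
- outlet (a point): Foot of the end stop on the ramp, mid-way across, feeder (0, -125, 40) mm; axes as the feeder's. The stop is 30 mm high. The fixed ramp climbs from here to y = +29 mm (surface z = 65 mm), where the tray begins. Two bottles at rest have their axes about 26 and 75 mm up the ramp from here.
- tray (a joint): Tilt of the light aluminium tray about its pivot pin (feeder y = 85, z = 75 mm), rad: 0 = empty, floor rising 4 degrees toward the ramp; 0.37 = tipped, sloping 17 degrees down onto the ramp. It spans y = 30 to 112 mm, back lip 20 mm high. About 0.8 N at the load spot tips it, so it gives way under a bottle; it swings back by itself. A bottle behind the pivot does not tip it.
- tankard: Bystander: grey metal tankard with a handle, 167 mm tall, behind the feeder. Origin under its centre.
- inkwell: Bystander: small white square inkwell, 60 x 60 x 64 mm, behind the feeder. Origin under its centre.
- matchbox: Bystander: matchbox lying flat, 36 x 55 x 14 mm, on the robot's side of the feeder, to the right. Origin under its centre.
Things that resemble listed ones, but are neither listed nor needed, are in the scene too. Leave any blue or turquoise look-alike of the part that bears bottle_a_mid alone.

How it is judged (in metres and radians):
On the way, in this order (a step that is already met when the one before it is completed fails the run):
1. the tray has tipped with a bottle lying on it or just rolling off it (value of joint tray above 0.2 rad and ((x of bottle_a_mid in the frame of feeder between -0.03 and 0.01 m and y of bottle_a_mid in the frame of feeder between -0.02 and 0.085 m and z of bottle_a_mid in the frame of feeder between 0.07 and 0.13 m) or (x of bottle_b_mid in the frame of feeder between -0.03 and 0.01 m and y of bottle_b_mid in the frame of feeder between -0.02 and 0.085 m and z of bottle_b_mid in the frame of feeder between 0.07 and 0.13 m))), for 0.02 s.
2. one bottle has come to rest at the bottom of the ramp (((x of bottle_a_mid in the frame of feeder between -0.022 and -0.004 m and y of bottle_a_mid in the frame of feeder between -0.112 and -0.035 m and z of bottle_a_mid in the frame of feeder between 0.05 and 0.1 m and angle between the z axis of bottle_a_mid and the x axis of feeder, either way round below 0.2 rad and linear speed of bottle_a below 0.02 m/s) or (x of bottle_b_mid in the frame of feeder between -0.022 and -0.004 m and y of bottle_b_mid in the frame of feeder between -0.112 and -0.035 m and z of bottle_b_mid in the frame of feeder between 0.05 and 0.1 m and angle between the z axis of bottle_b_mid and the x axis of feeder, either way round below 0.2 rad and linear speed of bottle_b below 0.02 m/s))), for 0.2 s.
3. the tray has tipped again (all of step 1), for 0.02 s.
At the end, for the whole second after the job is handed in: Both bottles lie at rest (below 0.02 m/s) on the ramp in a row against the end stop: axis along the feeder's x within 0.2 rad, cap toward -x (bottle centre at feeder x between -22 and -4 mm), y between -112 and -35 mm, z between 50 and 100 mm; the tray is back within 0.06 rad of its rest position (x of bottle_a_mid in the frame of feeder between -0.022 and -0.004 m and y of bottle_a_mid in the frame of feeder between -0.112 and -0.035 m and z of bottle_a_mid in the frame of feeder between 0.05 and 0.1 m and angle between the z axis of each of bottle_a_mid, bottle_b_mid and the x axis of feeder, either way round below 0.2 rad and linear speed of each of bottle_a, bottle_b below 0.02 m/s and x of bottle_b_mid in the frame of feeder between -0.022 and -0.004 m and y of bottle_b_mid in the frame of feeder between -0.112 and -0.035 m and z of bottle_b_mid in the frame of feeder between 0.05 and 0.1 m and value of joint tray below 0.06 rad); the robot touches nothing.
It fails at once if a bottle on the ramp (below the tray) is held or pushed by the fingers ((x of bottle_a_mid in the frame of feeder between -0.07 and 0.06 m and y of bottle_a_mid in the frame of feeder between -0.14 and 0 m and z of bottle_a_mid in the frame of feeder between 0.02 and 0.105 m and contact force between the fingers and bottle_a above 0.8 N) or (x of bottle_b_mid in the frame of feeder between -0.07 and 0.06 m and y of bottle_b_mid in the frame of feeder between -0.14 and 0 m and z of bottle_b_mid in the frame of feeder between 0.02 and 0.105 m and contact force between the fingers and bottle_b above 0.8 N)).
It fails at once if a bystander is moved by more than 30 mm (distance of any of tankard, inkwell, matchbox from where it was at the start of the episode above 0.03 m).
It also fails if it takes over 70 s, if anything falls off the work surface, if the arm or the gripper's body presses on something with over 40 N, if the wrist force passes 120 N, or if a joint passes its speed limit or range.

## Working session

There is one attempt and no reset: what is moved stays moved. The work goes in short steps, Python scripts to look and compute and a shell command to move; the robot and the scene stay as the last step left them, time stands still between calls to the robot, and variables do not carry over. Pictures are saved under pics/ and viewed, at most 10 in all, crops included, and the job is handed in when it is done.

```bash
mkdir -p pics; cat > h.py <<'E'
import numpy as np, cv2
from rig import r
def grab(n):
    f=r.grab_frame(n); return f
def pts(f):
    # world point per pixel from range
    h,w=f["range_z"].shape
    u,v=np.meshgrid(np.arange(w),np.arange(h))
    p=cv2.undistortPoints(np.stack([u,v],-1).reshape(-1,1,2).astype(np.float64),f["K"],np.array(f["D"],float)).reshape(h,w,2)
    z=f["range_z"]
    c=np.stack([p[...,0]*z,-p[...,1]*z,-z,np.ones_like(z)],-1)
    return (c@np.array(f["world_from_camera"]).T)[...,:3]
E
python3 - <<'E'
from h import *
print(r.sense())
ims=[]
for n in("side","top"):
    f=grab(n); cv2.imwrite(f"pics/{n}0.png",f["img"][...,::-1]); np.savez(f"{n}0.npz",**{k:np.array(v) for k,v in f.items()})
    print(n,f["world_from_camera"],(f["range_z"]>0).mean())
E
```

```text
{'clock': 0.0, 'qpos': array([-1.12940053e+00,  3.53638063e-01,  1.63417959e+00,  2.69066120e-05,
        1.15518786e+00, -2.40072554e-03]), 'qvel': array([ 0.00161942, -0.00122869, -0.00120436, -0.0015562 ,  0.0021115 ,
        0.00060433]), 'joint_efforts': array([ 3.58058358e-03, -6.05230236e+01, -3.42065799e+01,  3.72000677e-04,
        9.54426796e-03,  4.19026401e-05]), 'eef_pos': array([ 268.15131917, -564.00090799,  230.54853007]), 'tcp_rot': array([-3.14017986e+00, -2.79925019e-05,  4.43785619e-01]), 'contact_force': array([-0.26491311,  0.02123662,  0.00812385]), 'wrist_torque': array([-0.00066476, -0.025482  , -0.0268356 ]), 'grasp_force': 0.0, 'opening': 0.9998396421026908}
side [[ 9.99437312e-01  2.40657965e-02 -2.33644191e-02  6.23541234e+02]
 [-3.14625637e-02  4.31185533e-01 -9.01714557e-01 -8.33980128e+02]
 [-1.16260796e-02  9.01942278e-01  4.31700082e-01  5.20456875e+02]
 [ 0.00000000e+00  0.00000000e+00  0.00000000e+00  1.00000000e+00]] 0.9958953857421875
top [[-2.15362058e-02  9.89907064e-01 -1.40072113e-01  4.47140783e+02]
 [-9.99759038e-01 -2.07280808e-02  7.22586942e-03  3.59664816e+01]
 [ 4.24951310e-03  1.40193979e-01  9.90114938e-01  1.38236547e+03]
 [ 0.00000000e+00  0.00000000e+00  0.00000000e+00  1.00000000e+00]] 0.9957427978515625
```

View pics/top0.png

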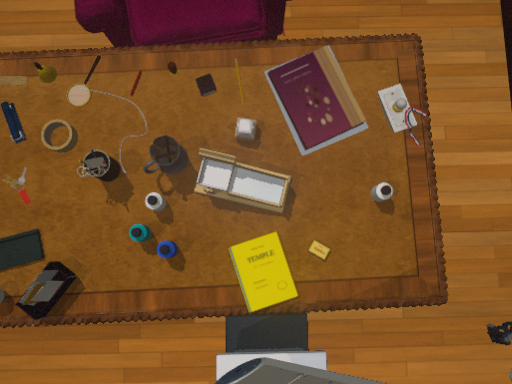

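View pics/side0.png

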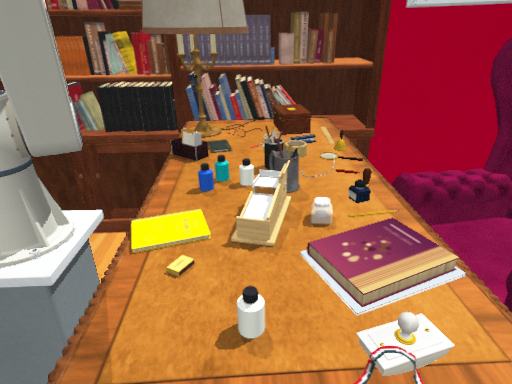

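The top view shows the white bottles at (154,201) and (382,191) and the feeder at about (243,182), with its high end to the left. The matchbox is at (319,250), the inkwell at (246,128) and the tankard at (165,153). In the side view the near bottle is at (251,315) and the far one at (246,174).

```bash
python3 - <<'E'
from h import *
f=dict(np.load("top0.npz")); P=pts(f)
print(f["K"],f["D"])
for n,(u,v) in dict(b1=(154,201),b2=(382,191)).items():
    s=P[v-16:v+17,u-16:u+17].reshape(-1,3); im=f["img"][v-16:v+17,u-16:u+17].reshape(-1,3)
    cap=s[(s[:,2]>80)&(s[:,2]<100)]; body=s[(s[:,2]>15)&(s[:,2]<100)]
    print(n,len(cap),cap.mean(0),cap.min(0),cap.max(0),"body",body.min(0),body.max(0))
# feeder
m=(P[...,2]>30)&(P[...,2]<150); m[:, :190]=0; m[:,300:]=0; m[:145]=0; m[220:]=0
n,l,st,_=cv2.connectedComponentsWithStats(m.astype(np.uint8))
i=1+st[1:,4].argmax(); s=P[l==i]; print(st[i])
c,wh,a=cv2.minAreaRect(s[:,:2].astype(np.float32)); print(c,wh,a)
for yaw in [np.deg2rad(a-90),np.deg2rad(a)]:
    print(yaw)
    R=np.array([[np.cos(yaw),-np.sin(yaw)],[np.sin(yaw),np.cos(yaw)]])
    q=(s[:,:2]-c)@R; print(q.min(0),q.max(0))
yaw=[y for y in(np.deg2rad(a-90),np.deg2rad(a)) if abs(y)<.5][0]
R=np.array([[np.cos(yaw),-np.sin(yaw)],[np.sin(yaw),np.cos(yaw)]])
q=(s[:,:2]-c)@R
for x in range(-60,70,10):
    print(x,[int(np.median(s[(abs(q[:,0]-x)<6)&(abs(q[:,1]-y)<8),2])) if ((abs(q[:,0]-x)<6)&(abs(q[:,1]-y)<8)).any() else -1 for y in range(-140,150,14)])
import cv2
cv2.imwrite("pics/feed.png",cv2.resize(f["img"][140:220,130:310,::-1],None,fx=4,fy=4,interpolation=cv2.INTER_CUBIC))
E
```

```text
[[459.03742839   0.         258.92318714]
 [  0.         459.03742839 184.95036979]
 [  0.           0.           1.        ]] [-0.01606054  0.          0.          0.          0.        ]
b1 73 [595.84597688 330.22553649  89.61072838] [582.53126316 317.02693432  80.20459613] [607.70337775 345.20497311  96.46001171] body [571.15048456 309.29664183  16.29807311] [620.30634956 354.15516861  96.46001171]
b2 71 [ 611.0669693  -334.85866191   88.92990646] [ 598.93098827 -347.14295045   80.88321639] [ 622.61984987 -322.44877622   94.70508241] body [ 586.00713477 -359.75466118   15.09067948] [ 635.17196352 -310.28720823   94.70508241]
[ 196  147   93   60 3084]
(647.4097900390625, 79.18937683105469) (262.5859375, 109.39643096923828) 74.82064056396484
-0.26492980050248305
[ -54.69821991 -131.2929599 ] [ 54.69821341 131.29297815]
1.3058665262924136
[-131.2929599   -54.69821341] [131.29297815  54.69821991]
-60 [-1, -1, -1, -1, -1, -1, -1, -1, -1, -1, -1, -1, -1, -1, -1, -1, 79, -1, -1, -1, -1]
-50 [-1, -1, -1, -1, -1, -1, -1, -1, -1, -1, -1, -1, -1, -1, -1, 71, 78, 77, -1, -1, -1]
-40 [-1, 60,
[... 287 characters left out ...]
9, 54, 55, 57, 60, 62, 66, 88, 86, 84, 85, 83, 86, 101, -1]
0 [-1, 67, 40, 44, 46, 48, 51, 53, 56, 57, 60, 62, 67, 88, 88, 85, 85, 83, 86, 100, -1]
10 [-1, 66, 41, 44, 46, 48, 50, 53, 54, 56, 60, 62, 67, 88, 86, 85, 84, 83, 85, 102, -1]
20 [-1, 67, 41, 43, 47, 47, 50, 51, 54, 56, 58, 61, 65, 88, 86, 83, 84, 84, 86, 102, -1]
30 [-1, 67, 42, 42, 46, 47, 49, 52, 55, 56, 59, 61, 66, 87, 86, 85, 86, 84, 85, 103, -1]
40 [-1, 74, 71, 71, 80, 79, 80, 85, 92, 88, 93, 95, 99, 119, 122, 120, 121, 118, 119, 120, -1]
50 [-1, 78, 79, 85, 85, 88, 90, 91, 94, 97, 99, 99, 133, 133, 133, 134, 133, 132, 131, 133, -1]
60 [-1, -1, -1, -1, -1, -1, -1, -1, -1, -1, -1, -1, 137, 138, 133, -1, 132, 135, 135, 133, -1]
```

View pics/feed.png

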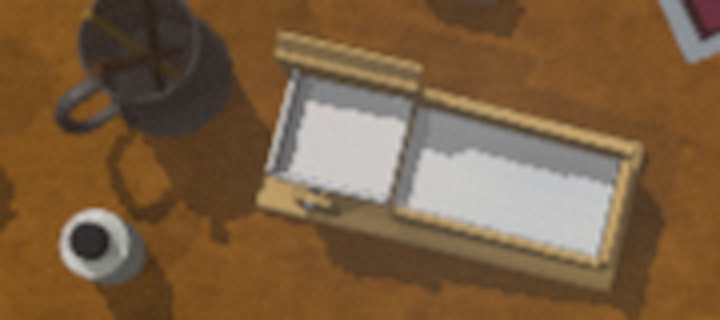

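```bash
python3 -m creep '0 0 0 0.408 -0.059 0.08 0;0 0 0 0.408 -0.059 0.08 0;0 0 0 0.408 -0.059 0.08 0;0 0 0 0.408 -0.059 0.08 0;0 0 0 0.408 -0.059 0.08 0;0 0 0 0.408 -0.059 0.08 0;0 0 0 0.408 -0.059 0.08 0;0 0 0 0.408 -0.059 0.08 0'
python3 - <<'E'
from h import *
s=r.sense(); print(s["clock"],s["qpos"],s["eef_pos"],s["tcp_rot"])
f=dict(np.load("top0.npz")); P=pts(f).reshape(-1,3)
th0=-.265
def loc(yaw,c): 
    R=np.array([[np.cos(yaw),-np.sin(yaw)],[np.sin(yaw),np.cos(yaw)]]); return (P[:,:2]-c)@R
c=np.array([647.4,79.2])
# inner board face line + low edge line: floor points extents along x as fn of y -> yaw
q=loc(th0,c); z=P[:,2]
fl=(abs(q[:,1]+50)<62)&(abs(q[:,0])<50)&(abs(z-(40+(q[:,1]+118)*25/154))<7)
(cc,wh,a)=cv2.minAreaRect(P[fl][:,:2].astype(np.float32)); print("ramp floor",cc,wh,a-90)
E=[];L=[]
for y in range(-100,5,7):
    k=fl&(abs(q[:,1]-y)<4); b=(abs(q[:,1]-y)<4)&(z>15)&(abs(q[:,0])<75)
    E.append((y,q[k,0].max())); L.append((y,q[b,0].min()))
for n,e in(("board",E),("low",L)): e=np.array(e); p=np.polyfit(e[:,0],e[:,1],1); print(n,p,(e[:,1]-np.polyval(p,e[:,0])).std())
k=fl&(abs(q[:,0])<28); p=np.polyfit(q[k,1],z[k],1); print("ramp z",p, "y where z=40",(40-p[1])/p[0])
t=(abs(q[:,0])<28)&(z>80)&(z<92); print("tray y",np.percentile(q[t,1],[1,99]))
s=(abs(q[:,0])<28)&(z>60)&(q[:,1]<-100)&(q[:,1]>-150);print("stop y",q[s,1].min(),q[s,1].max())
E
```

```text
clock: 1.1
eef_pos: [613.3, -333.4, 149.7]
tcp_rot: [-3.14, 0.001, 0.447]
contact_force: [-0.1, -0.7, -1.2]
opening: 0.999
grasp_force: 0.0
1.1 [-5.00324084e-01  5.41603708e-01  1.52932298e+00  5.73934096e-04
  1.07226953e+00  6.22856198e-01] [ 613.26173313 -333.37809735  149.7242334 ] [-3.13999636e+00  5.26426436e-04  4.47341645e-01]
ramp floor (632.312255859375, 31.613887786865234) (124.00421905517578, 82.39015197753906) -14.990348815917969
board [-2.95596941e-03  3.80868476e+01] 0.5787038981519058
low [ 9.82714281e-03 -4.81173844e+01] 3.6365042599488135
ramp z [ 0.16139202 59.65365174] y where z=40 -121.77585974967569
tray y [ 32.81095659 413.5704173 ]
stop y -131.30202615925552 -123.18492249495546
```

```bash
python3 -m creep '0 0 0 -0.003 0 0.06 0;0 0 0 -0.003 0 0.12 0;0 0 0 -0.003 0 0.12 0;0 0 0 -0.003 0 0.12 120;0 0 0 -0.003 0 0.12 120;0 0 0 -0.003 0 0.12 120;0 0 0 -0.003 0 0.12 120;0 0 0 -0.003 0 0.12 120' 30
python3 - <<'E'
from h import *
s=r.sense(); print(s["clock"],s["qpos"],s["eef_pos"],s["tcp_rot"])
# kinematics fit from tool-down poses
from scipy.optimize import least_squares
Q=np.array([[-1.1294,.353638,1.63418,0,1.155188],[-.500324,.541604,1.529323,0,1.07227],s["qpos"][:5]])
X=np.array([[np.hypot(268.15,564.0),230.55],[np.hypot(613.26,333.38),149.72],[np.hypot(*s["eef_pos"][:2]),s["eef_pos"][2]]])
print(X,Q)
E
```

```text
clock: 2.1
eef_pos: [610.5, -338.5, 34.7]
tcp_rot: [3.138, -0.003, 0.444]
contact_force: [-1.0, -0.5, 5.9]
opening: 0.576
grasp_force: 30.5
2.1 [-5.08327547e-01  6.72246413e-01  1.59239858e+00 -2.79030943e-04
  8.72089246e-01  6.18794714e-01] [ 610.48183736 -338.50583496   34.72007096] [ 3.13751067e+00 -2.64338484e-03  4.43858422e-01]
[[624.50013811 230.55      ]
 [698.01866164 149.72      ]
 [698.05033776  34.72007096]] [[-1.12940000e+00  3.53638000e-01  1.63418000e+00  0.00000000e+00
   1.15518800e+00]
 [-5.00324000e-01  5.41604000e-01  1.52932300e+00  0.00000000e+00
   1.07227000e+00]
 [-5.08327547e-01  6.72246413e-01  1.59239858e+00 -2.79030943e-04
   8.72089246e-01]]
```

```bash
python3 -m creep '0 0 0 0 0 -0.06 120;0 0 0 0 0 -0.12 120;0 0 0 0 0 -0.18 120;0 0 0 0 0 -0.24 120;0 0 0 0 0 -0.27 120;0 0 0 0 0 -0.27 120'
cat > kin.py <<'E'
import numpy as np
from scipy.spatial.transform import Rotation as Ro
from scipy.optimize import least_squares
lo=np.array([-2.63,-.92,.06,-1.3,0,-3.02]); hi=np.array([2.63,2.1,2.66,4.44,2.69,3.02])
def fk(q,k):
    h,a1,L2,e,L3,L6=k
    W=Ro.from_euler('ZY',[q[0],q[1]+q[2]])
    R=W*Ro.from_euler('ZYZ',[q[3],q[4],q[5]+np.pi/2])
    p=Ro.from_euler('Z',q[0]).apply([a1,0,h])+Ro.from_euler('ZY',[q[0],q[1]]).apply([0,0,L2])+W.apply([e,0,L3])
    return p+R.apply([0,0,L6]),R
def ik(p,R,q0,k):
    def f(q):
        pp,RR=fk(q,k); return np.r_[(pp-p)/100,(RR.inv()*R).as_rotvec()]
    s=least_squares(f,np.clip(q0,lo+1e-3,hi-1e-3),bounds=(lo,hi)); return s.x,np.abs(s.fun).max()
E
python3 - <<'E'
from h import *; from kin import *
s=r.sense(); print(s["clock"],s["qpos"],s["eef_pos"],s["tcp_rot"])
Q=[[-1.1294,.353638,1.63418,0,1.155188,-.0024],[-.500324,.541604,1.529323,.0006,1.07227,.6229],[-.508328,.672246,1.592399,-.0003,.872089,.6188],s["qpos"]]
X=[[268.15,-564.0,230.55],[613.26,-333.38,149.72],[610.48,-338.51,34.72],s["eef_pos"]]
# all tool-down: L6 and h not separable; e regularised to 0
def res(v):
    k=[v[0],v[1],v[2],v[3],v[4],0]
    return np.r_[np.concatenate([fk(q,k)[0]-x for q,x in zip(Q,X)]),0.001*v[3],.001*v[1]]
o=least_squares(res,[200,0,450,0,450]); print("h-L6..",o.x,np.abs(o.fun).max())
print(Ro.from_euler('xyz',s["tcp_rot"]).as_matrix()-fk(s["qpos"],[0]*6)[1].as_matrix())
E
```

```text
clock: 2.85
eef_pos: [610.0, -338.1, 306.6]
tcp_rot: [3.135, -0.005, 0.444]
contact_force: [-0.0, -0.1, -1.4]
opening: 0.574
grasp_force: 32.3
2.85 [-5.08171944e-01  4.08057939e-01  1.38522954e+00 -3.74855435e-05
  1.34015235e+00  6.18870948e-01] [ 610.03114873 -338.06099692  306.63624208] [ 3.13493064 -0.00469977  0.44377751]
h-L6.. [-51.02032828  -1.01928798 581.67834847  69.20529479 494.47895028] 2.2109818299944664
[[-4.44089210e-16  5.55111512e-17  3.36536354e-16]
 [ 5.55111512e-17  6.66133815e-16 -1.58727198e-16]
 [ 2.34187669e-16  2.88831459e-16  4.44089210e-16]]
```

```bash
python3 - <<'E'
from h import *; from kin import *
np.set_printoptions(precision=3,suppress=True)
s=r.sense(); q0=s["qpos"]
for L6 in (180,260):
  k=[-51+L6,-1,581.7,69.2,494.5,L6]
  for qe6 in (1.57,-1.57):
    sg=1 if qe6<0 else -1   # tool x up / down
    fx=np.array([.966,-.259,0]); x=np.array([0,0,sg]); R2=Ro.from_matrix(np.c_[x,np.cross(fx,x),fx])
    p2=np.array([645,141,240.])
    q2,e=ik(p2,R2,[.2,.6,1.5,3.0,.6,qe6],k); print("L6",L6,"end",q2,e)
    prev=(fk(q0,k))
    for t in (.25,.5,.75,1):
        p,R=fk(q0+t*(q2-q0),k); dr=(prev[1].inv()*R).as_rotvec(degrees=True); dp=prev[1].inv().apply(p-prev[0])
        print(t,p,"z",R.as_matrix()[:,2],"rotv",dr,np.linalg.norm(dr),"shift",dp); prev=(p,R)
E
```

```text
L6 180 end [0.379 0.421 2.009 3.919 1.02  1.095] 2.3453461395206432e-14
0.25 [692.665 -55.621 304.582] z [ 0.306  0.734 -0.606] rotv [40.36  34.165 13.805] 54.651150094154126 shift [ 196.578 -221.219    1.202]
0.5 [721.238 107.687 366.144] z [0.561 0.821 0.104] rotv [37.705 25.048 31.318] 55.044428639674756 shift [  50.516 -142.782   91.31 ]
0.75 [718.185 146.449 356.544] z [0.87  0.319 0.375] rotv [27.584 27.099 39.684] 55.40804586311625 shift [-25.173  11.069  29.116]
1 [645. 141. 240.] z [ 0.966 -0.259 -0.   ] rotv [24.686 33.234 34.972] 54.19354842697542 shift [  45.18    70.773 -109.171]
L6 180 end [ 0.379  0.421  2.009  3.919  1.02  -2.046] 3.2508717939805365e-15
0.25 [692.665 -55.621 304.582] z [ 0.306  0.734 -0.606] rotv [ 24.413  47.398 -27.951] 60.19817757977276 shift [ 196.578 -221.219    1.202]
0.5 [721.238 107.687 366.144] z [0.561 0.821 0.104] rotv [ -8.612  43.91  -11.36 ] 46.165737639548546 shift [136.682 -65.242  91.31 ]
0.75 [718.185 146.449 356.544] z [0.87  0.319 0.375] rotv [-34.858  14.802  -3.64 ] 38.04508482081257 shift [-11.069 -25.173  29.116]
1 [645. 141. 2
[... 621 characters left out ...]
9  0.   ] rotv [31.4   31.02  25.771] 51.111587426967155 shift [  99.749   22.173 -164.254]
L6 260 end [ 0.487  0.52   2.162  3.945  1.239 -1.896] 5.684341886080802e-16
0.25 [692.748  33.121 307.518] z [ 0.206  0.78  -0.591] rotv [ 31.688  44.278 -26.865] 60.71632473719189 shift [ 234.392 -301.842   -2.091]
0.5 [724.681 222.094 401.204] z [0.46  0.879 0.124] rotv [-2.24  44.967 -9.87 ] 46.09158593335686 shift [170.349 -82.218  98.637]
0.75 [738.14  225.355 387.072] z [0.851 0.385 0.357] rotv [-34.636  18.601  -5.664] 39.7206781696379 shift [-13.852  12.092   7.307]
1 [645. 141. 240.] z [ 0.966 -0.259  0.   ] rotv [-40.674 -16.559 -17.009] 47.094671075574354 shift [ -86.212   54.854 -164.254]
```

```bash
python3 -m creep '8 16 -9 0.03 -0.07 -0.02 120;16 32 -18 0.06 -0.15 -0.02 120;24 47 -28 0.09 -0.22 -0.02 120;24 47 -28 0.09 -0.22 -0.02 120;24 47 -28 0.09 -0.22 -0.02 120;24 47 -28 0.09 -0.22 -0.02 120;24 47 -28 0.09 -0.22 -0.02 120'
python3 - <<'E'
from h import *; from kin import *
np.set_printoptions(precision=3,suppress=True)
s=r.sense(); print(s["clock"],s["qpos"],s["eef_pos"],s["tcp_rot"])
q0=s["qpos"]
best=min(np.arange(100,400,2),key=lambda L:np.linalg.norm(fk(q0,[-51+L,-1,581.7,69.2,494.5,L])[0]-s["eef_pos"]))
k=[-51+best,-1,581.7,69.2,494.5,best]; print("L6",best,fk(q0,k)[0]-s["eef_pos"])
R0=Ro.from_euler('xyz',s["tcp_rot"]); prev=(s["eef_pos"],R0)
x=np.array([0,0,1]); fx=np.array([.966,-.259,0]); R2=Ro.from_matrix(np.c_[x,np.cross(fx,x),fx])
q2,e=ik(np.array([610,150,260.]),R2,[.4,.5,2.1,3.9,1.1,-1.9],k); print("end",q2,e)
for t in (.333,.667,1):
    p,R=fk(q0+t*(q2-q0),k); dr=(prev[1].inv()*R).as_rotvec(degrees=True); dp=prev[1].inv().apply(p-prev[0])
    print(t,p,"z",R.as_matrix()[:,2],"rotv",dr,np.linalg.norm(dr),"shift",dp); prev=(p,R)
E
```

```text
clock: 3.72
eef_pos: [594.7, -100.5, 318.8]
tcp_rot: [-2.873, -0.882, 0.838]
contact_force: [0.1, -1.0, -1.3]
opening: 0.575
grasp_force: 32.6
3.725 [-0.622  0.366  1.722  0.89   1.425 -0.33 ] [ 594.693 -100.537  318.829] [-2.873 -0.882  0.838]
L6 344 [-1.5    0.46   1.504]
end [ 0.711  0.642  2.322  4.122  1.471 -1.718] 7.597122930746991e-13
0.333 [718.525 190.275 467.282] z [0.523 0.835 0.169] rotv [-2.675 48.357 -5.087] 48.69700368890445 shift [304.724 -62.668 158.62 ]
0.667 [749.709 238.93  435.065] z [0.876 0.338 0.345] rotv [-33.356  15.996   1.146] 37.010762652112824 shift [-41.361   3.765  51.505]
1 [610. 150. 260.] z [ 0.966 -0.259 -0.   ] rotv [-38.239 -14.596 -21.087] 46.04298641846272 shift [ -95.854   60.229 -212.742]
```

```bash
cat > plan.py <<'E'
from h import *; from kin import *
np.set_printoptions(precision=3,suppress=True)
L=344; K=[-51+L,-1,581.7,69.2,494.5,L]
def Rf(yaw,sg=1,pitch=0):
    fx=np.array([np.cos(yaw)*np.cos(pitch),np.sin(yaw)*np.cos(pitch),-np.sin(pitch)]); y=np.array([np.sin(yaw),-np.cos(yaw),0])*sg
    return Ro.from_matrix(np.c_[np.cross(y,fx),y,fx])
E
python3 - <<'E'
from plan import *
for pitch in (0,.3,.5):
  for p in ([661,137,112.],[661,137,200.],[600,153,112],[560,164,112],[610,150,260],[560,164,200]):
    q,e=ik(np.array(p,float),Rf(-.262,1,pitch),[.7,.64,2.3,4.1,1.47,-1.7],K); print(pitch,p,q,e)
E
```

```text
0 [661, 137, 112.0] [ 0.602  1.009  2.179  4.007  1.601 -1.535] 1.158894508135333e-11
0 [661, 137, 200.0] [ 0.602  0.798  2.238  4.009  1.502 -1.651] 1.7935639085031596e-11
0 [600, 153, 112] [ 0.735  1.031  2.25   4.143  1.646 -1.454] 6.627032256290022e-12
0 [560, 164, 112] [ 0.838  1.046  2.287  4.249  1.657 -1.4  ] 5.958129475902574e-11
0 [610, 150, 260] [ 0.711  0.642  2.322  4.122  1.471 -1.718] 1.0302619868340912e-11
0 [560, 164, 200] [ 0.838  0.813  2.353  4.242  1.582 -1.549] 2.754770328516898e-09
0.3 [661, 137, 112.0] [ 0.574  0.764  2.223  4.02   1.17  -1.695] 9.075795670554498e-13
0.3 [661, 137, 200.0] [ 0.574  0.548  2.238  4.1    1.048 -1.873] 4.764244554422703e-14
0.3 [600, 153, 112] [ 0.7    0.767  2.302  4.124  1.23  -1.634] 3.703981565905678e-14
0.3 [560, 164, 112] [ 0.799  0.772  2.345  4.209  1.259 -1.593] 9.287015600989432e-14
0.3 [610, 150, 260] [ 0.677  0.377  2.295  4.266  1.025 -2.013] 1.2481808642217374e-09
0.3 [560, 164, 200] [ 0.799  0.521  2.363  4.289  1.154 -1.816] 2.5601751274528795e-10
0.5 [661, 137, 112.0] [ 0.527  0.616  2.2    4.105  0.861 -1.874] 1.2490730671999014e-11
0.5 [661, 137, 200.0] [ 0.527  0.416  2.189  4.283  0.755 -2.13 ] 8.36511415691632e-12
0.5 [600, 153, 112] [ 0.643  0.601  2.286  4.183  0.927 -1.821] 2.5675114811996025e-11
0.5 [560, 164, 112] [ 0.734  0.595  2.334  4.252  0.965 -1.788] 2.8096178161796104e-11
0.5 [610, 150, 260] [ 0.615  0.25   2.247  4.44   0.766 -2.271] 0.020204361450041793
0.5 [560, 164, 200] [ 0.734  0.357  2.321  4.432  0.873 -2.083] 3.29235018414753e-09
```

```bash
cat >> plan.py <<'E'
from scipy.spatial.transform import Slerp
def path(wps,q):
    """wps: list of (p,R) from current; prints the rows for each leg and checks IK along the straight leg"""
    for (p0,R0),(p1,R1) in zip(wps,wps[1:]):
        dr=(R0.inv()*R1).as_rotvec(degrees=True); dp=R0.inv().apply(np.array(p1)-p0)
        S=Slerp([0,1],Ro.concatenate([R0,R1])); Q=[q]; E=0
        for t in np.linspace(.1,1,10):
            q,e=ik(np.array(p0)*(1-t)+np.array(p1)*t,S(t),q,K); Q.append(q); E=max(E,e)
        print("turn",dr.round(1),"|",np.linalg.norm(dr).round(1),"| shift m",(dp/1000).round(4),"|",np.linalg.norm(dp).round(),"ikerr %.4f"%E,"maxstep",np.abs(np.diff(Q,axis=0)).max(0).round(2),"q",q)
def cur():
    s=r.sense(); return s["eef_pos"],Ro.from_euler('xyz',s["tcp_rot"]),s["qpos"]
def zdir(yaw,pitch): return Rf(yaw,1,pitch)
E
python3 - <<'E'
from plan import *
p,R,q=cur(); print(p,R.as_matrix()[:,2],q)
for mid in ((.9,.0),(.7,-.1),(.9,.3),(.6,.2)):
    print(mid); path([(p,R),(np.array([620,90,340.]),zdir(*mid)),(np.array([640,143,230.]),Rf(-.262)),(np.array([661,137.4,112]),Rf(-.262))],q)
E
```

```text
[ 594.693 -100.537  318.829] [ 0.301  0.73  -0.613] [-0.622  0.366  1.722  0.89   1.425 -0.33 ]
(0.9, 0.0)
turn [-11.4  39.   -6.5] | 41.2 | shift m [ 0.117 -0.076  0.134] | 193.0 ikerr 0.0000 maxstep [0.04 0.03 0.05 0.1  0.04 0.09] q [-0.416  0.484  2.162  1.796  1.451 -1.089]
turn [-66.6  -0.    0. ] | 66.6 | shift m [-0.11  -0.017  0.054] | 124.0 ikerr 0.0000 maxstep [0.15 0.04 0.08 0.27 0.04 0.1 ] q [ 0.646  0.723  2.276  4.055  1.483 -1.683]
turn [0. 0. 0.] | 0.0 | shift m [-0.118 -0.     0.022] | 120.0 ikerr 0.0000 maxstep [0.   0.03 0.01 0.01 0.01 0.02] q [ 0.603  1.009  2.179  4.007  1.601 -1.535]
(0.7, -0.1)
turn [-22.3  45.3  -3.7] | 50.7 | shift m [ 0.117 -0.076  0.134] | 193.0 ikerr 0.0000 maxstep [0.07 0.05 0.07 0.14 0.08 0.11] q [-0.349  0.524  2.295  2.098  1.508 -1.292]
turn [-55.1  -5.3  -2.8] | 55.4 | shift m [-0.114 -0.028  0.038] | 124.0 ikerr 0.0000 maxstep [0.13 0.03 0.06 0.22 0.03 0.08] q [ 0.646  0.723  2.276  4.055  1.483 -1.683]
turn [0. 0. 0.] | 0.0 | shift m [-0.118 -0.     0.022] | 120.0 ikerr 0.0000 maxstep [0.   0.03 0.01 0.01 0.01 0.02] q [ 0.603  1.00
[... 364 characters left out ...]
 4.055  1.483 -1.683]
turn [0. 0. 0.] | 0.0 | shift m [-0.118 -0.     0.022] | 120.0 ikerr 0.0000 maxstep [0.   0.03 0.01 0.01 0.01 0.02] q [ 0.603  1.009  2.179  4.007  1.601 -1.535]
(0.6, 0.2)
turn [-27.5  28.7   2.2] | 39.8 | shift m [ 0.117 -0.076  0.134] | 193.0 ikerr 0.0000 maxstep [0.07 0.03 0.06 0.18 0.06 0.12] q [-0.286  0.242  2.309  2.061  1.035 -1.046]
turn [-49.2  10.7   4.9] | 50.6 | shift m [-0.099 -0.032  0.067] | 124.0 ikerr 0.0000 maxstep [0.11 0.06 0.06 0.23 0.08 0.14] q [ 0.646  0.723  2.276  4.055  1.483 -1.683]
turn [0. 0. 0.] | 0.0 | shift m [-0.118 -0.     0.022] | 120.0 ikerr 0.0000 maxstep [0.   0.03 0.01 0.01 0.01 0.02] q [ 0.603  1.009  2.179  4.007  1.601 -1.535]
```

```bash
python3 -m creep '-2.8 9.7 -1.6 0.03 -0.02 0.034 120;-5.7 19.5 -3.2 0.06 -0.04 0.067 120;-8.5 29 -4.9 0.09 -0.06 0.1 120;-11.4 39 -6.5 0.117 -0.076 0.134 120;-11.4 39 -6.5 0.117 -0.076 0.134 120;-11.4 39 -6.5 0.117 -0.076 0.134 120' && python3 -m creep '-10 0 0 -0.016 -0.002 0.008 120;-20 0 0 -0.033 -0.005 0.016 120;-30 0 0 -0.05 -0.008 0.024 120;-40 0 0 -0.066 -0.01 0.032 120;-50 0 0 -0.082 -0.013 0.04 120;-60 0 0 -0.1 -0.015 0.05 120;-66.6 0 0 -0.11 -0.017 0.054 120;-66.6 0 0 -0.11 -0.017 0.054 120'
python3 -m creep '0 0 0 0 0 0 120;0 0 0 0 0 0 120;0 0 0 0 0 0 120;0 0 0 0 0 0 120'
python3 - <<'E'
from plan import *
p,R,q=cur(); print(p,R.as_matrix()[:,2],q)
path([(p,R),(np.array([640,143,230.]),Rf(-.262)),(np.array([661,137.4,114]),Rf(-.262))],q)
f=grab("side"); g=grab("top")
cv2.imwrite("pics/hold.png",np.hstack([cv2.resize(f["img"][100:260,170:340],None,fx=2.3,fy=2.3),cv2.resize(g["img"][130:290,120:290],None,fx=2.3,fy=2.3)])[...,::-1])
P=pts(g); np.savez("hold.npz",P=P,img=g["img"])
E
```

```text
clock: 4.47
eef_pos: [620.2, 91.5, 342.1]
tcp_rot: [1.849, -1.567, 2.196]
contact_force: [-0.7, -0.8, -0.8]
opening: 0.572
grasp_force: 32.6
clock: 5.48
eef_pos: [644.5, 143.1, 234.6]
tcp_rot: [-0.477, -1.56, -2.882]
contact_force: [1.7, -1.3, -0.3]
opening: 0.577
grasp_force: 32.7
clock: 5.98
eef_pos: [643.7, 140.6, 234.4]
tcp_rot: [0.081, -1.562, 2.845]
contact_force: [-0.0, -0.5, -2.4]
opening: 0.575
grasp_force: 32.7
[643.667 140.599 234.403] [ 0.977 -0.213  0.009] [ 0.601  0.699  2.305  3.961  1.485 -1.672]
turn [-2.7 -0.5  0. ] | 2.8 | shift m [-0.004 -0.002 -0.004] | 6.0 ikerr 0.0000 maxstep [0.01 0.02 0.01 0.01 0.01 0.01] q [ 0.646  0.723  2.276  4.055  1.483 -1.683]
turn [0. 0. 0.] | 0.0 | shift m [-0.116 -0.     0.022] | 118.0 ikerr 0.0000 maxstep [0.   0.03 0.01 0.01 0.01 0.02] q [ 0.603  1.005  2.181  4.007  1.599 -1.538]
```

View pics/hold.png

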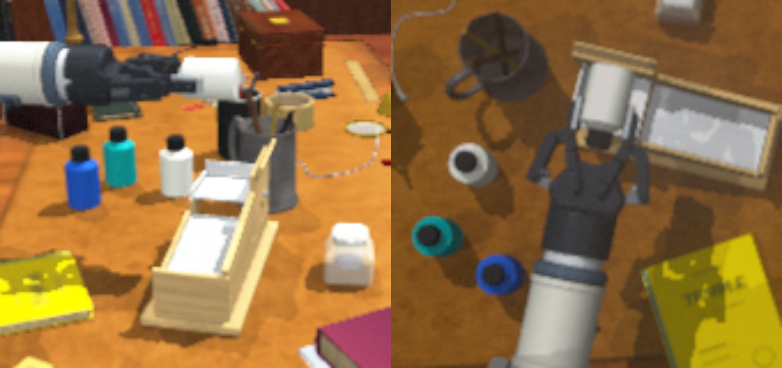

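The side view shows the bottle held level by its body, cap toward the gripper. In the top view it is above the tray at about (605,100) and turned about 3° from the feeder axis.

```bash
python3 - <<'E'
from plan import *
d=np.load("hold.npz"); P=d["P"]; im=d["img"].astype(int)
p,R,q=cur()
w=(im.min(-1)>120)&(P[...,2]>225)&(P[...,2]<275)&(abs(P[...,0]-650)<90)&(abs(P[...,1]-140)<60)
s=P[w]; l=R.inv().apply(s-p)   # tool frame
print(len(s),"tool z range",np.percentile(l[:,2],[1,50,99]),"tool y",np.percentile(l[:,1],[1,50,99]),"tool x top",np.percentile(l[:,0],97))
E
```

```text
531 tool z range [-37.23   -2.681  34.038] tool y [-31.808  -1.197  29.411] tool x top 27.227012901131147
```

```bash
python3 -m creep '-2.7 -0.5 0 -0.05 -0.002 0.016 120;-2.7 -0.5 0 -0.094 -0.003 0.016 120;-2.7 -0.5 0 -0.094 -0.003 0.016 120;-2.7 -0.5 0 -0.094 -0.003 0.016 120;-2.7 -0.5 0 -0.094 -0.003 0.016 120'
python3 - <<'E'
from plan import *
p,R,q=cur()
path([(p,R),(np.array([661,137.3,113]),Rf(-.262))],q)
E
```

```text
clock: 6.7
eef_pos: [660.7, 141.6, 142.7]
tcp_rot: [-0.44, -1.568, -2.962]
contact_force: [0.2, 0.4, -1.7]
opening: 0.575
grasp_force: 32.7
turn [-0.1 -0.1 -0.1] | 0.2 | shift m [-0.03   0.004  0.001] | 30.0 ikerr 0.0000 maxstep [0.01 0.02 0.01 0.01 0.01 0.01] q [ 0.603  1.007  2.18   4.007  1.6   -1.536]
```

```bash
python3 -m creep '0 0 0 -0.015 0.004 0.001 120;0 0 0 -0.03 0.004 0.001 120;0 0 0 -0.03 0.004 0.001 120;0 0 0 -0.03 0.004 0.001 120;0 0 0 -0.03 0.004 0.001 120'
python3 - <<'E'
from plan import *
p,R,q=cur(); c=np.array([649.1,81.5,0]); print("tcp in feeder",Ro.from_euler('z',-.262).inv().apply(p-c),R.as_matrix()[:,2])
g=grab("top");f=grab("side")
cv2.imwrite("pics/low.png",np.hstack([cv2.resize(f["img"][110:260,170:330],None,fx=2.4,fy=2.4,interpolation=2),cv2.resize(g["img"][130:280,150:310],None,fx=2.4,fy=2.4,interpolation=2)])[...,::-1])
E
```

```text
clock: 7.32
eef_pos: [660.5, 137.5, 110.5]
tcp_rot: [0.874, -1.57, 2.007]
contact_force: [0.3, -0.8, -0.7]
opening: 0.578
grasp_force: 32.7
tcp in feeder [ -3.495  57.087 110.491] [ 0.966 -0.258  0.001]
```

View pics/low.png

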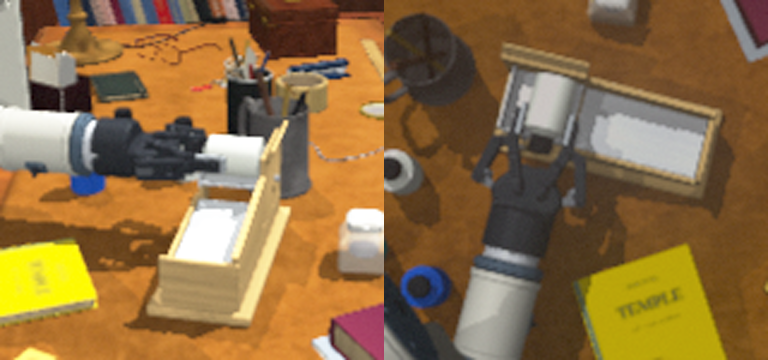

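The bottle is on the tray, square between the board and the rim, at about (550,105) in the top view. I'll open part way and then lift straight up so it rolls free.

```bash
python3 -m creep '0 0 0 0 0 0 62;0 0 0 0 0 0 62;0 0 0 0 0 0 62;0 0 0 0.06 0 0 62;0 0 0 0.12 0 0 62;0 0 0 0.13 0 -0.03 62;0 0 0 0.13 0 -0.03 62;0 0 0 0.13 0 -0.03 62'
python3 -m creep '0 0 0 0 0 -0.06 62;0 0 0 0 0 -0.1 62;0 0 0 0 0 -0.1 62;0 0 0 0 0 -0.1 62'
python3 - <<'E'
from plan import *
p,R,q=cur(); print(p,q)
g=grab("top");f=grab("side"); np.savez("after1.npz",P=pts(g),img=g["img"])
cv2.imwrite("pics/rel.png",np.hstack([cv2.resize(f["img"][110:260,170:330],None,fx=2.4,fy=2.4,interpolation=2),cv2.resize(g["img"][130:280,150:310],None,fx=2.4,fy=2.4,interpolation=2)])[...,::-1])
E
```

```text
clock: 8.43
eef_pos: [631.8, 145.5, 240.0]
tcp_rot: [1.642, -1.57, 1.239]
contact_force: [0.3, 0.2, -0.0]
opening: 0.756
grasp_force: 0.0
clock: 8.93
eef_pos: [535.6, 171.5, 239.6]
tcp_rot: [1.72, -1.57, 1.162]
contact_force: [-0.0, 0.1, -0.5]
opening: 0.761
grasp_force: 0.0
[535.569 171.472 239.587] [ 0.899  0.677  2.398  4.302  1.544 -1.633]
```

View pics/rel.png

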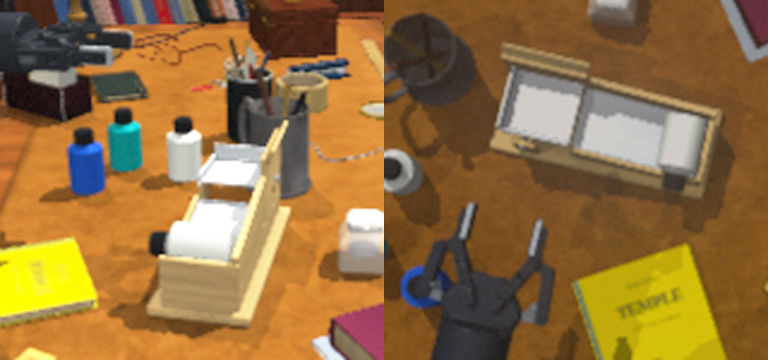

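The right half shows the bottle lying square against the end stop at about (682,145), with the tray back. Next is the second bottle.

```bash
python3 - <<'E'
from plan import *
p,R,q=cur()
d=np.load("after1.npz"); P=d["P"]
for mid in ((.6,.3),(.9,.4)):
    path([(p,R),(np.array([560,230,350.]),zdir(*mid)),(np.array([595.5,331,180]),Rf(.5,1,np.pi/2)),(np.array([595.5,331,30]),Rf(.5,1,np.pi/2))],q)
E
```

```text
turn [ 49.  -16.1  -7.4] | 52.1 | shift m [ 0.11  -0.064  0.008] | 127.0 ikerr 0.0000 maxstep [0.1  0.08 0.05 0.3  0.13 0.22] q [ 0.153  0.046  2.394  2.418  0.674 -1.107]
turn [ -3.6 -72.7   4.9] | 73.0 | shift m [-0.137 -0.063  0.133] | 201.0 ikerr 0.0000 maxstep [0.06 0.09 0.11 0.76 0.2  0.78] q [0.507 0.485 1.55  0.    1.106 1.578]
turn [0. 0. 0.] | 0.0 | shift m [-0.   -0.    0.15] | 150.0 ikerr 0.0000 maxstep [0.   0.02 0.01 0.   0.03 0.  ] q [ 0.507  0.66   1.632 -0.     0.849  1.578]
turn [ 65.6 -20.3 -13.3] | 70.0 | shift m [ 0.11  -0.064  0.008] | 127.0 ikerr 0.0000 maxstep [0.14 0.1  0.08 0.36 0.16 0.25] q [-0.05   0.088  2.236  1.68   0.854 -0.664]
turn [-13.4 -66.1  20.2] | 70.5 | shift m [-0.117 -0.035  0.159] | 201.0 ikerr 0.0000 maxstep [0.08 0.08 0.1  0.31 0.14 0.37] q [ 0.507  0.485  1.55  -0.     1.106  1.578]
turn [0. 0. 0.] | 0.0 | shift m [-0.   -0.    0.15] | 150.0 ikerr 0.0000 maxstep [0.   0.02 0.01 0.   0.03 0.  ] q [0.507 0.66  1.632 0.    0.849 1.578]
```

```bash
python3 -m creep '10 -3 -2 0.02 -0.01 0.001 0;20 -6 -4 0.035 -0.02 0.002 0;29 -9 -6 0.05 -0.03 0.003 0;38 -12 -8 0.065 -0.037 0.005 0;48 -15 -10 0.08 -0.047 0.006 0;57 -18 -12 0.095 -0.055 0.007 0;65.6 -20.3 -13.3 0.11 -0.064 0.008 0;65.6 -20.3 -13.3 0.11 -0.064 0.008 0' && python3 -m creep '0 0 0 0 0 0 0;0 0 0 0 0 0 0'
python3 - <<'E'
from plan import *
p,R,q=cur(); print(p,q)
path([(p,R),(np.array([595.5,331,180]),Rf(.5,1,np.pi/2))],q)
E
```

```text
clock: 10.02
eef_pos: [560.8, 239.0, 353.2]
tcp_rot: [3.12, -1.277, 0.76]
contact_force: [0.2, 2.3, -0.1]
opening: 1.004
grasp_force: 0.0
clock: 10.28
eef_pos: [560.5, 239.4, 351.9]
tcp_rot: [3.13, -1.279, 0.745]
contact_force: [0.2, 0.6, 0.1]
opening: 1.005
grasp_force: 0.0
[560.51  239.407 351.922] [ 0.058  0.063  2.36   2.129  0.783 -0.952]
turn [ -8.4 -73.   11.6] | 74.4 | shift m [-0.139 -0.045  0.133] | 198.0 ikerr 0.0000 maxstep [0.07 0.09 0.11 0.53 0.18 0.58] q [0.507 0.485 1.55  0.    1.106 1.578]
```

```bash
python3 - <<'E'
from plan import *
p,R,q=cur(); print(p,q)
path([(p,R),(np.array([560,250,340]),Rf(1.1,1,.7)),(np.array([595.5,331,180]),Rf(.5,1,np.pi/2))],q)
path([(p,R),(np.array([560,250,340]),Rf(1.1,1,.7)),(np.array([595.5,331,180]),Rf(.8,1,np.pi/2))],q)
E
```

```text
[560.51  239.407 351.922] [ 0.058  0.063  2.36   2.129  0.783 -0.952]
turn [ 18.7 -23.1  -9.9] | 31.3 | shift m [-0.009 -0.008  0.01 ] | 16.0 ikerr 0.0000 maxstep [0.01 0.01 0.04 0.12 0.03 0.09] q [ 0.035  0.088  2.016  1.07   0.868 -0.157]
turn [-15.  -48.3  32.2] | 60.0 | shift m [-0.066 -0.005  0.171] | 183.0 ikerr 0.0000 maxstep [0.07 0.07 0.07 0.15 0.09 0.22] q [ 0.507  0.485  1.55  -0.     1.106  1.578]
turn [ 18.7 -23.1  -9.9] | 31.3 | shift m [-0.009 -0.008  0.01 ] | 16.0 ikerr 0.0000 maxstep [0.01 0.01 0.04 0.12 0.03 0.09] q [ 0.035  0.088  2.016  1.07   0.868 -0.157]
turn [ -7.5 -49.5  16.1] | 52.6 | shift m [-0.066 -0.005  0.171] | 183.0 ikerr 0.0000 maxstep [0.06 0.06 0.07 0.14 0.08 0.18] q [ 0.507  0.485  1.55  -0.     1.106  1.278]
```

```bash
python3 -m creep '6 -8 -3 -0.003 -0.003 0.003 0;12 -15 -6 -0.006 -0.006 0.006 0;18.7 -23.1 -9.9 -0.009 -0.008 0.01 0;18.7 -23.1 -9.9 -0.009 -0.008 0.01 0;18.7 -23.1 -9.9 -0.009 -0.008 0.01 0' && python3 -m creep '-2.5 -8 5 -0.01 -0.001 0.03 0;-5 -16 10 -0.02 -0.002 0.06 0;-7.5 -24 15 -0.033 -0.003 0.085 0;-10 -32 21 -0.044 -0.003 0.115 0;-12.5 -40 27 -0.055 -0.004 0.145 0;-15 -48.3 32.2 -0.066 -0.005 0.171 0;-15 -48.3 32.2 -0.066 -0.005 0.171 0;-15 -48.3 32.2 -0.066 -0.005 0.171 0'
python3 - <<'E'
from plan import *
p,R,q=cur(); print(p,q)
path([(p,R),(np.array([595.5,331,110]),Rf(.5,1,np.pi/2)),(np.array([595.5,331,30]),Rf(.5,1,np.pi/2))],q)
E
```

```text
clock: 10.9
eef_pos: [560.8, 252.9, 341.7]
tcp_rot: [3.139, -0.873, 1.109]
contact_force: [-0.7, 0.9, -0.5]
opening: 1.0
grasp_force: 0.0
clock: 11.9
eef_pos: [591.8, 335.1, 176.8]
tcp_rot: [-3.135, 0.004, 0.508]
contact_force: [-0.5, 0.1, -0.9]
opening: 0.999
grasp_force: 0.0
[591.826 335.13  176.823] [0.51  0.49  1.551 0.007 1.105 1.569]
turn [-0.4  0.2  0.5] | 0.6 | shift m [0.002 0.006 0.067] | 67.0 ikerr 0.0000 maxstep [0.   0.01 0.01 0.   0.01 0.  ] q [0.507 0.56  1.598 0.    0.983 1.578]
turn [0. 0. 0.] | 0.0 | shift m [-0.   -0.    0.08] | 80.0 ikerr 0.0000 maxstep [0.   0.01 0.   0.   0.01 0.  ] q [0.507 0.66  1.632 0.    0.849 1.578]
```

```bash
python3 -m creep '-0.4 0.2 0.5 0.002 0.006 0.05 0;-0.4 0.2 0.5 0.002 0.006 0.1 0;-0.4 0.2 0.5 0.002 0.006 0.143 0;-0.4 0.2 0.5 0.002 0.006 0.143 0;-0.4 0.2 0.5 0.002 0.006 0.143 120;-0.4 0.2 0.5 0.002 0.006 0.143 120;-0.4 0.2 0.5 0.002 0.006 0.143 120;-0.4 0.2 0.5 0.002 0.006 0.143 120' 30
python3 -m creep '0 0 0 0 0 -0.06 120;0 0 0 0 0 -0.12 120;0 0 0 0 0 -0.18 120;0 0 0 0 0 -0.24 120;0 0 0 0 0 -0.27 120;0 0 0 0 0 -0.27 120'
python3 - <<'E'
from plan import *
p,R,q=cur(); print(p,q)
for m in ((1.1,.5),(1.1,.3)):
  print(m); path([(p,R),(np.array([560,240,340]),Rf(*[m[0],1,m[1]])),(np.array([580,180,320]),Rf(.4,1,.1)),(np.array([640,143,240.]),Rf(-.262))],q)
E
```

```text
clock: 12.9
eef_pos: [600.8, 328.7, 39.7]
tcp_rot: [3.134, -0.007, 0.496]
contact_force: [-1.7, 1.0, 7.5]
opening: 0.576
grasp_force: 30.4
clock: 13.65
eef_pos: [598.9, 330.0, 311.4]
tcp_rot: [3.134, -0.011, 0.496]
contact_force: [0.7, 0.3, -2.6]
opening: 0.571
grasp_force: 32.6
[598.879 330.007 311.446] [ 0.505  0.381  1.415 -0.008  1.335  1.582]
(1.1, 0.5)
turn [ 19.   58.9 -30.8] | 69.2 | shift m [-0.077  0.061 -0.029] | 102.0 ikerr 0.0000 maxstep [0.08 0.07 0.1  0.22 0.13 0.3 ] q [-0.069  0.143  2.105  1.377  0.967 -0.513]
turn [-38.6  22.   11.9] | 46.0 | shift m [-0.039  0.045 -0.029] | 66.0 ikerr 0.0000 maxstep [0.06 0.05 0.05 0.17 0.09 0.12] q [ 0.175  0.317  2.507  2.897  1.162 -1.495]
turn [-37.9   5.5   1.9] | 38.3 | shift m [-0.075  0.057  0.049] | 107.0 ikerr 0.0000 maxstep [0.07 0.04 0.04 0.14 0.05 0.05] q [ 0.646  0.697  2.279  4.056  1.469 -1.702]
(1.1, 0.3)
turn [ 22.5  70.  -29.3] | 79.1 | shift m [-0.077  0.061 -0.029] | 102.0 ikerr 0.0000 maxstep [0.08 0.08 0.12 0.28 0.16 0.36] q [-0.128  0.242  2.175  1.62   1.122 -0.805]
turn [-39.4  11.    8. ] | 41.6 | shift m [-0.032  0.045 -0.036] | 66.0 ikerr 0.0000 maxstep [0.06 0.03 0.04 0.15 0.05 0.08] q [ 0.175  0.317  2.507  2.897  1.162 -1.495]
turn [-37.9   5.5   1.9] | 38.3 | shift m [-0.075  0.057  0.049] | 107.0 ikerr 0.0000 maxstep [0.07 0.04 0.04 0.14 0.05 0.05] q [ 0.646  0.697  2.279  4.056  1.469 -1.702]
```

```bash
python3 -m creep '2.7 8.4 -4.4 -0.011 0.009 -0.004 120;5.4 16.8 -8.8 -0.022 0.017 -0.008 120;8 25 -13 -0.033 0.026 -0.012 120;11 34 -18 -0.044 0.035 -0.016 120;13.6 42 -22 -0.055 0.044 -0.02 120;16 50 -26 -0.066 0.052 -0.025 120;19 58.9 -30.8 -0.077 0.061 -0.029 120;19 58.9 -30.8 -0.077 0.061 -0.029 120' && python3 -m creep '0 0 0 0 0 0 120;0 0 0 0 0 0 120'
python3 - <<'E'
from plan import *
p,R,q=cur(); print(p,q)
path([(p,R),(np.array([580,180,320]),Rf(.4,1,.1)),(np.array([640,143,240.]),Rf(-.262))],q)
E
```

```text
clock: 14.65
eef_pos: [556.4, 241.3, 332.5]
tcp_rot: [-3.085, -1.0, 1.032]
contact_force: [-1.0, 0.1, -2.1]
opening: 0.575
grasp_force: 32.6
clock: 14.9
eef_pos: [557.1, 242.1, 332.3]
tcp_rot: [-3.076, -0.994, 1.022]
contact_force: [-0.1, 0.2, -1.3]
opening: 0.573
grasp_force: 32.6
[557.109 242.093 332.325] [-0.037  0.112  2.093  1.278  0.919 -0.361]
turn [-37.6  26.9  11.1] | 47.5 | shift m [-0.033  0.05  -0.031] | 67.0 ikerr 0.0000 maxstep [0.05 0.05 0.05 0.19 0.11 0.14] q [ 0.175  0.317  2.507  2.897  1.162 -1.495]
turn [-37.9   5.5   1.9] | 38.3 | shift m [-0.075  0.057  0.049] | 107.0 ikerr 0.0000 maxstep [0.07 0.04 0.04 0.14 0.05 0.05] q [ 0.646  0.697  2.279  4.056  1.469 -1.702]
```

```bash
python3 -m creep '-7.5 5.4 2.2 -0.007 0.01 -0.006 120;-15 10.8 4.4 -0.013 0.02 -0.012 120;-22.5 16 6.6 -0.02 0.03 -0.018 120;-30 21.5 9 -0.026 0.04 -0.024 120;-37.6 26.9 11.1 -0.033 0.05 -0.031 120;-37.6 26.9 11.1 -0.033 0.05 -0.031 120;-37.6 26.9 11.1 -0.033 0.05 -0.031 120' && python3 -m creep '-9 1.3 0.5 -0.019 0.014 0.012 120;-19 2.7 1 -0.037 0.028 0.024 120;-28 4 1.4 -0.056 0.042 0.036 120;-37.9 5.5 1.9 -0.075 0.057 0.049 120;-37.9 5.5 1.9 -0.075 0.057 0.049 120;-37.9 5.5 1.9 -0.075 0.057 0.049 120;-37.9 5.5 1.9 -0.075 0.057 0.049 120;-37.9 5.5 1.9 -0.075 0.057 0.049 120'
python3 - <<'E'
from plan import *
g=grab("top"); P=pts(g); im=g["img"].astype(int)
p,R,q=cur(); print(p,q,R.as_matrix()[:,2])
w=(im.min(-1)>120)&(abs(P[...,2]-p[2])<35)&(abs(P[...,0]-p[0])<90)&(abs(P[...,1]-p[1])<60)
l=R.inv().apply(P[w]-p)
print(len(l),"tool z range",np.percentile(l[:,2],[1,50,99]),"tool y",np.percentile(l[:,1],[1,50,99]),"x",np.percentile(l[:,0],97))
c=np.array([649.1,81.5,0]); t=lambda x,y,z: c+Ro.from_euler('z',-.262).apply([x,y,z])
path([(p,R),(t(-7,57,142),Rf(-.262)),(t(-7,57,112),Rf(-.262))],q)
E
```

```text
clock: 15.78
eef_pos: [579.1, 183.4, 318.8]
tcp_rot: [-3.101, -1.471, 0.368]
contact_force: [-0.6, 1.0, -1.6]
opening: 0.572
grasp_force: 32.7
clock: 16.77
eef_pos: [641.1, 143.6, 242.1]
tcp_rot: [-0.879, -1.565, -2.522]
contact_force: [-1.0, 0.2, -1.1]
opening: 0.575
grasp_force: 32.7
[641.016 143.47  241.935] [ 0.637  0.675  2.285  4.046  1.462 -1.709] [ 0.967 -0.256  0.004]
530 tool z range [-36.843   1.884  39.075] tool y [-31.846  -1.459  28.882] x 23.420194786658893
turn [-0.2 -0.2 -0.2] | 0.4 | shift m [-0.1    0.001  0.017] | 101.0 ikerr 0.0000 maxstep [0.   0.05 0.01 0.   0.02 0.03] q [ 0.611  0.94   2.208  4.014  1.575 -1.566]
turn [0. 0. 0.] | 0.0 | shift m [-0.03 -0.    0.  ] | 30.0 ikerr 0.0000 maxstep [0.   0.01 0.   0.   0.   0.  ] q [ 0.611  1.01   2.184  4.015  1.605 -1.53 ]
```

```bash
python3 -m creep '0 0 0 -0.05 0.001 0.017 120;0 0 0 -0.1 0.001 0.017 120;0 0 0 -0.1 0.001 0.017 120;0 0 0 -0.1 0.001 0.017 120;0 0 0 -0.1 0.001 0.017 120'
python3 - <<'E'
from plan import *
p,R,q=cur()
c=np.array([649.1,81.5,0]); t=lambda x,y,z: c+Ro.from_euler('z',-.262).apply([x,y,z])
path([(p,R),(t(-7.5,57,112),Rf(-.262))],q)
E
```

```text
clock: 17.45
eef_pos: [657.8, 139.1, 144.4]
tcp_rot: [-0.688, -1.563, -2.713]
contact_force: [0.1, 0.0, -1.1]
opening: 0.576
grasp_force: 32.7
turn [-0.2 -0.4 -0.3] | 0.5 | shift m [-0.032  0.001 -0.001] | 32.0 ikerr 0.0000 maxstep [0.01 0.02 0.01 0.01 0.01 0.01] q [ 0.612  1.011  2.184  4.016  1.605 -1.53 ]
```

```bash
python3 -m creep '0 0 0 -0.016 0.001 -0.001 120;0 0 0 -0.033 0.001 -0.001 120;0 0 0 -0.033 0.001 -0.001 120;0 0 0 -0.033 0.001 -0.001 120;0 0 0 -0.033 0.001 -0.001 120' && python3 -m creep '0 0 0 0 0 0 62;0 0 0 0 0 0 62;0 0 0 0 0 0 62;0 0 0 0.06 0 0 62;0 0 0 0.12 0 0 62;0 0 0 0.13 0 -0.03 62;0 0 0 0.13 0 -0.03 62;0 0 0 0.13 0 -0.03 62'
python3 -m creep '0 0 0 0 0 -0.06 62;0 0 0 0 0 -0.1 62;0 0 0 0 0 -0.1 62;0 0 0 0 0 -0.1 62;0 0 0 0 0 -0.1 62;0 0 0 0 0 -0.1 62'
python3 - <<'E'
from plan import *
g=grab("top");f=grab("side")
cv2.imwrite("pics/rel2.png",np.hstack([cv2.resize(f["img"][110:260,170:330],None,fx=2.4,fy=2.4,interpolation=2),cv2.resize(g["img"][130:280,150:310],None,fx=2.4,fy=2.4,interpolation=2)])[...,::-1])
E
```

```text
clock: 18.08
eef_pos: [656.6, 138.4, 109.8]
tcp_rot: [-0.645, -1.564, -2.756]
contact_force: [1.1, -0.3, 0.1]
opening: 0.572
grasp_force: 32.7
clock: 19.08
eef_pos: [627.2, 146.0, 237.7]
tcp_rot: [-0.621, -1.567, -2.78]
contact_force: [-0.5, -0.5, 0.3]
opening: 0.753
grasp_force: 0.0
clock: 19.82
eef_pos: [530.8, 170.6, 237.7]
tcp_rot: [-0.658, -1.566, -2.745]
contact_force: [-0.0, -0.2, -0.2]
opening: 0.759
grasp_force: 0.0
```

View pics/rel2.png

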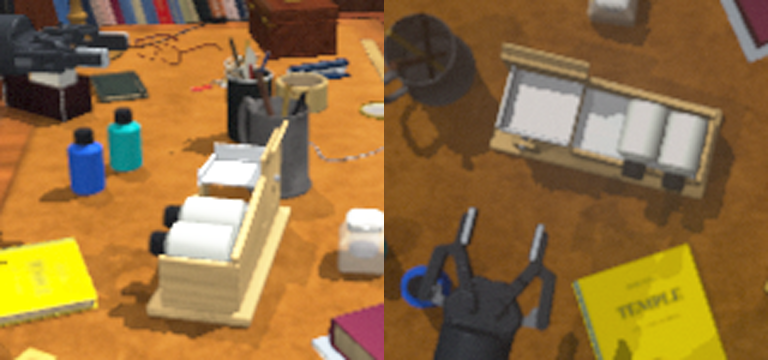

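Both bottles lie in a row against the end stop, at about (682,145) and (642,130). The tray is back and the bystanders have not moved.

```bash
python3 -m creep '0 0 0 0 0 0 62;0 0 0 0 0 0 62;0 0 0 0 0 0 62;0 0 0 0 0 0 62'; python3 -c "
from rig import r
print(r.sign_off())"
```

```text
clock: 20.42
eef_pos: [530.1, 171.4, 237.8]
tcp_rot: [-0.615, -1.566, -2.786]
contact_force: [-0.3, -0.9, -0.2]
opening: 0.758
grasp_force: 0.0
the job is handed in; nothing more can be done
None
```

Both bottles rolled down by themselves and lie in a row against the end stop, the tray has swung back, the bystanders look unmoved, and the job was handed in at about 20 s; no verdict was returned.

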